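Put the honey dipper away in its box and lock the lid

TASK

Pull the honey dipper (the wooden stick with the grooved barrel-shaped head) out of its upright holder, lay it flat inside the open wooden box and let it go. Then swing the box's lid fully shut and turn the steel turnbutton so that it points straight across the edge of the lid and keeps it shut. Keep both holders standing where they are, and leave the spatula, the jar and the bowl alone.

Things in the scene. Friction and masses are not known exactly. Their poses are not given: they have to be found in the camera images.
- dipper: Honey dipper, light wood, about 40 g, 165 mm long. Origin at the centre of its foot, z along it from foot to head. Shaft 12 mm in diameter for the first 120 mm, then a grooved barrel head 28 mm in diameter, 45 mm long, to be gripped from any direction. At the start it stands head up, nearly upright, its lower 84 mm inside the holder's tube.
- dipper_head (a point): Centre of the dipper's barrel head, on its axis, 142.5 mm from the foot.
- dipper_foot (a point): Point on the dipper's axis 2 mm above its foot.
- dipper_holder: White ceramic holder, loose on the counter, about 0.45 kg: an upright tube (outside diameter 36 mm, bore 24 mm, rim 100 mm above the counter, inner floor 16 mm above it) on a round foot 76 mm in diameter. Origin at the centre of its underside, z up. The dipper stands in it.
- spatula_holder: A second holder just like the first, holding the spatula. The two holders may stand in either order, nearer or farther. To be left standing.
- spatula: Bystander: flat wooden spatula, 177 mm long, round shaft 12 mm in diameter, flat blade 46 x 8 x 58 mm at the top. Origin at its foot, z along it to the blade. It stands in the second holder.
- box: Open box of light wood, fixed. Origin at the centre of its underside, z up. Outside 220 (x) x 200 (y) x 46 mm high; walls and floor 10 mm thick (inside 200 x 180 mm). The lid is hinged on the +y wall's rim; a block 60 (x) x 36 (y) mm, 56.5 mm high, at the middle of the -y wall carries the turnbutton. At yaw 0 its axes are the world's.
- lid (a joint): Angle of the lid: 0 shut, 1.57 upright, up to 2.0 leaning back. At the start 1.7 to 1.95. Stiff hinge: the lid stays at any angle where it is left and must be pushed (1 to 3 N at its edge) all the way down.
- lid_hinge (a point): Middle of the lid's hinge line (which runs along the box's x) on the box's +y rim, 100 mm to +y of the box's origin, at the lid's underside, 46.5 mm above the counter. The lid is a board 220 mm wide (along x), 200 mm from hinge to free edge, 10 mm thick.
- lid_edge (a point): Middle of the lid's free edge, on the outer face (the upper face when shut; when open it is the face turned away from the box).
- turnbutton (a joint): Angle of the turnbutton about the vertical: 0 when it points to the box's +y, straight across the lid's edge (locked); positive counter-clockwise seen from above, so at about 1.57 it points to the box's -x, clear of the lid. At the start 1.35 to 1.75; stops at -0.25 and 1.8. Light friction (1 N at the peg).
- turn_pivot (a point): Pivot of the turnbutton, on the top face of its bar (65.5 mm above the counter), 118 mm to -y of the box's origin. The bar is of steel, 66 mm long, 16 mm wide, 8 mm thick, and reaches 52 mm from the pivot to its far end and 14 mm the other way.
- turn_peg (a point): Centre of the top of the upright peg on the turnbutton's bar, 40 mm from the pivot: peg 12 mm in diameter, standing 20 mm above the bar (its top 85.5 mm above the counter). Push it sideways with closed fingertips to turn the bar.
- jar: Bystander: glass jar with wooden lid, 82 mm in diameter, 107 mm high, origin under its centre.
- bowl: Bystander: white bowl 90 mm in diameter, 40 mm high, origin under its centre.
Mind the look-alikes: they are no part of the job. Of the things that look like the dipper, the smallest one is meant.

How it is judged:
By the outcome, as a careful person would: the job done as asked, in the order asked, and still so for the second after the job is handed in, with the robot touching nothing.
It also fails if it takes over 66 s, if anything falls off the work surface, if the arm or the gripper's body presses on something with over 40 N, if the wrist force passes 120 N, or if a joint passes its speed limit or range.

ROBOT

A 6-joint arm with a two-finger parallel gripper is mounted at the origin on the work surface. World frame = base frame: x ahead of the robot, y to its left, z up, the work surface at z = 0. Lengths are in m, angles in degrees, forces in N, time in s.
With the tool pointing down it reaches from about 0.4 to 0.825 m from the base axis. Payload 7 kg.
Tool frame: the origin (TCP) lies at the centre of the arm's flange, where the gripper is bolted on; the fingertips stand 178 mm ahead of it and the grasp point (between the pads) lies 159 mm ahead of it; z points along the fingers, y is the line along which they close (so a half turn about z gives the same grasp; the last joint's range is limited). The gripper opens to 88 mm and grips with 3 to 60 N. Pads are 19 mm wide; open, the fingers measure 130 mm over their backs; the gripper's body (78 mm by 193 mm) begins 47 mm behind the grasp point.
Start: joints at [86.064, 20.546, 0.682, 0, -70.136, -16.507], TCP at [0.236, 0.632, 0.405] pointing down, gripper open.
Joint ranges: [-176.03, 176.03], [-82.01, 121.73], [-58.28, 71.71], [-173.87, 95.51], [-174.79, -0.11], [-173.66, 173.66]. Speed limits (degrees/s): [136.94, 136.94, 172.46, 180, 180, 180].

INTERFACE

Orientations are given as [roll, pitch, yaw] about the fixed x, y, z axes, in that order (R = Rz(yaw) Ry(pitch) Rx(roll)).
In Python, from plant import telemetry, snapshot, workorder, nets gives the robot as it stands.
- The arm moves only by the shell command python3 -m creep 'ROWS'. ROWS is JSON, a list that holds one entry, the list of rows, each a list of 5 numbers: the shift along the tool's x, y, z normalised to -1 to 1, where 1 is 0.2 m, then the turn about the tool's z normalised to -1 to 1, where 1 is pi/2 rad, then the opening, from 0 (shut) to 1 (fully open). In form: [[[x, y, z, spin, hand], ...]]. A call has 1 to 8 rows; each row shifts and turns the commanded pose from where the row before left it, along the tool's axes as they then stand; what a row does not reach is not made up. A row lasts 1/12 s, in which the tool goes at most 41.7 mm and 7.16 degrees, less where a joint would pass 70% of its speed; a pose out of reach is approached as far as the arm can. A call with a number of a shift or a turn outside -1 to 1 is refused whole. A call with a gripper value outside its range is refused whole. The fingers move at their own pace and stop on an object; the grip force is fixed at half the most. Time passes only in rows, so rows that do not move let the fingers close. It gives the time, the measured TCP pose, the force, the opening and the grip force at its end, in the units of the state.
- telemetry.get_obs(): the state, without advancing time (a new reading comes with each control period).
- snapshot(name): name is "scene" or "top"; returns a dict with "frame" (480x640x3 uint8, red, green, blue), "fx", "fy", "cx", "cy" (pixels), "k1" (the pictures are not rectified: a ray, as slopes to the right and down, at radius r is drawn at 1 + k1 r^2 times it, then the intrinsics apply), "rvec" (rotation vector, rad) and "tvec" (3), from world to camera coordinates, as OpenCV has them. Camera axes: x right, y down, z forward; pixel columns grow to the right and rows downward; lengths in m; the calibration is good to about 2 mm. A picture is of the moment at which its call begins. There is no depth.
- workorder.close_job(): hands the job in; it is judged then, once.
Trained networks look in a picture, given as the dict that the camera call returned (one of the last four; its "shot" number tells which), for a name from the list of things; names that differ only in an ending like _2 or _b are one class to them, and where a whole thing is asked for, a point or a joint stands for the part that bears it (a point fixed in the world has none). Each returns a list of dicts, best first, with "confidence" (0 to 1); they miss things now and then, are a little off and sometimes report something else, mostly with a low value. They report only what shows in the picture. A call takes as long as a camera call. They do not tell look-alikes from the thing itself.
- nets.find_in(picture, query): "uv" ([column, row] in pixels, amid what is visible of it).
- nets.masks_of(picture, query): "region" (480x640 bool, what is visible of it) and "uv" ([column, row] in pixels, amid what is visible of it).
- nets.landmark_of(picture, query): "uv" ([column, row] in pixels: a listed point, or the origin of a listed thing).
The state is a dict: "clock": time; "joint_pos": joint angles; "qvel": joint speeds; "tau": joint torques, N m; "tool_pos": TCP position; "orientation": TCP orientation; "force": force on the tool from outside, world axes, zero at the start; "moment": the same for the moment, N m; "opening": finger opening in m; "gripper_force": force on a finger pad.
Only numpy, scipy, OpenCV 4.12 (cv2) and the standard library are available. Lean on these libraries where they do the work, as an engineer would, in place of code of your own. Each camera call takes 0.05 s, during which the arm holds its last target. There are 200 camera calls.

## Working session

There is one attempt and no reset: what is moved stays moved. The work goes in short steps, Python scripts to look and compute and a shell command to move; the robot and the scene stay as the last step left them, time stands still between calls to the robot, and variables do not carry over. Pictures are saved under pics/ and viewed, at most 10 in all, crops included, and the job is handed in when it is done.

```bash
mkdir -p pics; ls
cat > h.py <<'E'
import numpy as np, cv2
from plant import telemetry, snapshot, workorder, nets
def save(p,name): cv2.imwrite('pics/'+name,p['frame'][:,:,::-1])
def ray(p,uv):
    R=cv2.Rodrigues(np.array(p['rvec'],float))[0]; t=np.array(p['tvec'],float)
    d=np.array([(uv[0]-p['cx'])/p['fx'],(uv[1]-p['cy'])/p['fy']]); u=d.copy()
    for _ in range(30): u=d/(1+p['k1']*(u@u))
    return -R.T@t, R.T@np.array([u[0],u[1],1])
def atz(p,uv,z):
    c,d=ray(p,uv); return c+d*(z-c[2])/d[2]
def tri(rs):
    A=0;b=0
    for c,d in rs:
        d=d/np.linalg.norm(d);P=np.eye(3)-np.outer(d,d);A=A+P;b=b+P@c
    X=np.linalg.solve(A,b); return X,[np.linalg.norm(np.cross(X-c,d/np.linalg.norm(d))) for c,d in rs]
def proj(p,X):
    R=cv2.Rodrigues(np.array(p['rvec'],float))[0]; x=R@np.array(X)+np.array(p['tvec'],float)
    s=x[:2]/x[2]; s=s*(1+p['k1']*(s@s)); return np.array([s[0]*p['fx']+p['cx'],s[1]*p['fy']+p['cy']])
E
python3 - <<'E'
from h import *
np.set_printoptions(precision=4,suppress=True)
o=telemetry.get_obs();print(o)
P={n:snapshot(n) for n in('scene','top')}
for n in P:
    save(P[n],n+'0.png'); print(n,ray(P[n],(320,240)))
for q in ['dipper','dipper_head','dipper_foot','dipper_holder','spatula_holder','spatula','box','lid_hinge','lid_edge','turn_pivot','turn_peg','jar','bowl']:
    for n in P:
        print(q,n,[(np.round(r['uv'],1).tolist(),round(r['confidence'],2)) for r in nets.landmark_of(P[n],q)[:4]])
E
```

```text
pics
{'clock': 0.0, 'joint_pos': array([ 86.0657,  20.5907,   0.6336,  -0.0216, -70.1367, -16.5066]), 'qvel': array([-0.0636, -0.0447,  0.0426,  0.0337, -0.0121,  0.0185]), 'tau': array([  0.0003, -58.2714,  29.3054,   6.9976,   0.007 ,  -0.0002]), 'tool_pos': array([0.2357, 0.6323, 0.4037]), 'orientation': array([179.9043,  -0.0072, -20.4483]), 'force': array([-0.1201,  0.1488, -0.3894]), 'moment': array([-0.0247, -0.0088,  0.0348]), 'gripper_force': 0.0, 'opening': 0.08784593751041632}
scene (array([1.3204, 0.5305, 0.8894]), array([-0.5688, -0.517 , -0.6399]))
top (array([ 0.4606, -0.0654,  1.1587]), array([ 0.1303, -0.0057, -0.9915]))
dipper scene [([334.3, 243.8], 0.88)]
dipper top [([410.6, 226.0], 0.86), ([351.9, 279.4], 0.76), ([371.5, 234.3], 0.68)]
dipper_head scene [([247.3, 177.6], 0.73), ([283.3, 198.6], 0.65)]
dipper_head top [([430.1, 212.3], 0.74), ([385.0, 223.5], 0.5)]
dipper_foot scene [([255.4, 240.3], 0.64)]
dipper_foot top [([351.3, 282.0], 0.6), ([414.3, 227.9], 0.56)]
dipper_holder scene [([290.6, 258.3], 0.75)]
dipper_holder top [([371.8, 235.2], 0.82)]
spatula_holder scene [([321.9, 211.1], 0.81)]
spatula_holder top []
spatula scene []
spatula top [([403.2, 305.8], 0.66)]
box scene [([432.3, 287.5], 0.64), ([248.6, 205.6], 0.59)]
box top [([250.6, 287.5], 0.79)]
lid_hinge scene [([476.2, 292.6], 0.71)]
lid_hinge top [([206.2, 291.7], 0.76)]
lid_edge scene [([525.7, 236.2], 0.61)]
lid_edge top [([149.9, 287.1], 0.9)]
turn_pivot scene [([392.8, 241.6], 0.62), ([252.1, 205.5], 0.42)]
turn_pivot top [([293.0, 283.5], 0.69)]
turn_peg scene [([404.5, 228.8], 0.45)]
turn_peg top [([294.1, 305.5], 0.69)]
jar scene [([331.2, 338.1], 0.63)]
jar top [([278.1, 186.2], 0.75)]
bowl scene [([524.5, 234.8], 0.75), ([250.1, 203.2], 0.67)]
bowl top [([453.7, 266.1], 0.76), ([293.9, 285.2], 0.61)]
```

View pics/scene0.png

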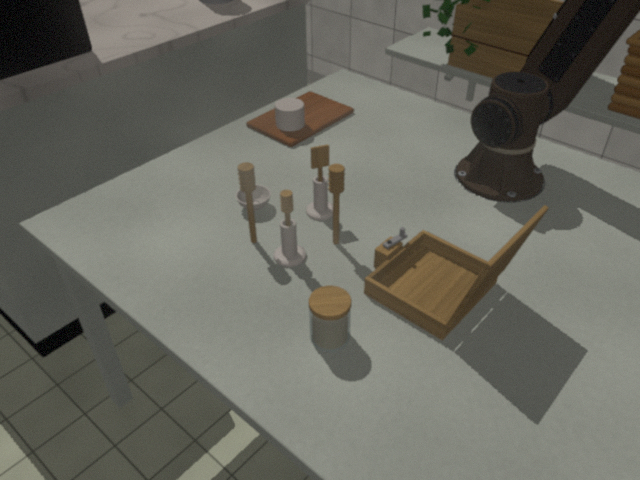

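View pics/top0.png

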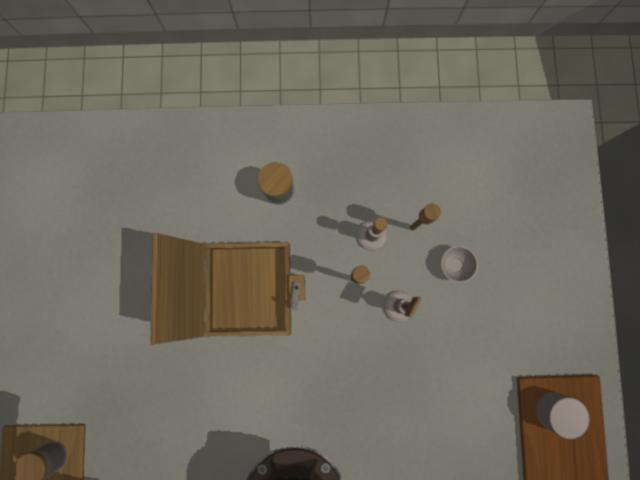

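The smallest dipper stands in the holder: its head is at scene (287,198) and top (380,225). The other two at scene (247,177) and (337,180) are tall, free-standing look-alikes. The box is roughly axis-aligned with the lid to +y, and the turnbutton at top (295,293) points to -x.

Run:
```python
from h import *
np.set_printoptions(precision=4,suppress=True)
P={n:snapshot(n) for n in('scene','top')}
S,T=P['scene'],P['top']
def t2(name,a,b): X,e=tri([ray(S,a),ray(T,b)]);print(name,X,np.round(e,4))
t2('dip head',(286.5,199),(380,225)); t2('lookA head',(247.3,170),(430,212)); t2('lookB head',(336.5,172),(361,274))
t2('lid_edge',(525.7,236.2),(149.9,287.1));t2('hinge',(476.2,292.6),(206.2,291.7));t2('pivot',(392.8,241.6),(293,283.5));t2('peg',(404.5,228.8),(294.1,305.5))
t2('blade',(319.5,156),(413,305))
for n,uv,z in [('holder top',(371.8,235.2),0),('hinge',(206.2,291.7),.0465),('pivot',(293,283.5),.0655),('peg',(294.1,305.5),.0855),('box tr',(290,242),.046),('box br',(291,333),.046),('box tl',(207,243),.046),('box bl',(208,335),.046),('jar lid',(275,179),.107),('bowl',(459,264),.04)]: print(n,atz(T,uv,z)[:2])
print('holder scene',atz(S,(290.6,258.3),0),'jar',atz(S,(331,338),0))
for n in P:
  for q in ['dipper_head','dipper','dipper_holder']:
    for r in nets.masks_of(P[n],q)[:5]:
        v,u=np.where(r['region']); print(n,q,np.round(r['uv'],1),round(r['confidence'],2),u.min(),u.max(),v.min(),v.max())
# zoom for inspection
a=cv2.resize(S['frame'][130:280,220:440],None,fx=2.7,fy=2.7,interpolation=2); cv2.imwrite('pics/z1.png',a[:,:,::-1])
a=cv2.resize(T['frame'][195:345,280:480],None,fx=3,fy=3,interpolation=2); cv2.imwrite('pics/z2.png',a[:,:,::-1])
```

```text
dip head [ 0.621  -0.2014  0.1649] [0. 0.]
lookA head [ 0.6393 -0.3006  0.2056] [0.0005 0.0005]
lookB head [ 0.5137 -0.1527  0.2023] [0.0008 0.0008]
lid_edge [0.4938 0.2703 0.2369] [0.0028 0.0028]
hinge [0.4875 0.2033 0.0468] [0.0022 0.0022]
pivot [ 0.5004 -0.0038  0.0782] [0.0039 0.0039]
peg [ 0.4507 -0.0067  0.0826] [0.0027 0.0027]
blade [ 0.4477 -0.2628  0.1681] [0.0013 0.0013]
holder top [ 0.6222 -0.2023]
hinge [0.4886 0.2015]
pivot [ 0.5031 -0.0063]
peg [ 0.4522 -0.0091]
box tr [0.6035 0.0005]
box br [0.388  0.0012]
box tl [0.6054 0.2008]
box bl [0.3872 0.1965]
jar lid [0.7437 0.0297]
bowl [ 0.5421 -0.4051]
holder scene [ 0.6247 -0.1953  0.    ] jar [0.7444 0.0334 0.    ]
scene dipper_head [337.3 192. ] 0.86 329 344 164 243
scene dipper_head [285.8 201.4] 0.66 280 293 189 225
scene dipper_head [250.8 187.8] 0.64 237 256 162 242
scene dipper_head [329.2 317.6] 0.25 309 351 284 351
scene dipper [248.3 186.1] 0.91 237 257 162 242
scene dipper [335.5 192. ] 0.85 328 344 163 243
scene dipper_holder [289.1 250.8] 0.83 274 304 220 266
top dipper_head [427.7 217.3] 0.73 409 440 204 230
top dipper_head [381.9 225.5] 0.49 373 385 218 233
top dipper_head [359.  273.8] 0.48 351 369 266 283
top dipper [426.2 215.5] 0.94 409 441 203 231
top dipper [379.5 223.5] 0.57 373 386 218 233
top dipper [360.6 274. ] 0.57 351 370 265 283
top dipper_holder [369.  238.4] 0.66 358 386 220 250
top dipper_holder [180.5 292.9] 0.22 150 206 233 343
```

View pics/z2.png

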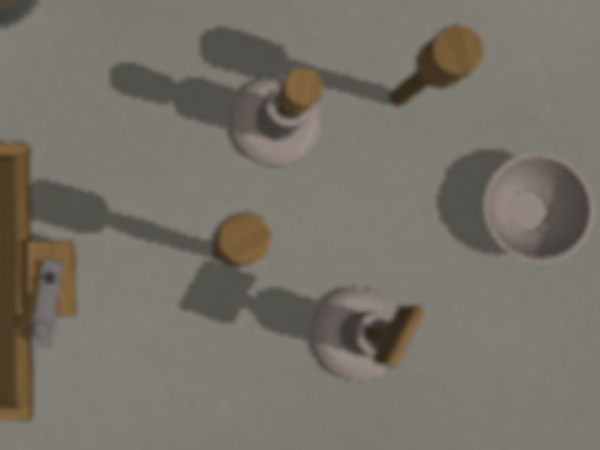

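The zoom confirms it: in the top image the dipper's head is near (380,225), the pivot hole near (296,287) and the peg near (294,306). I'll rise and spin first, then travel to above the dipper. The jaw line will sit at about 38°, clear of both look-alikes.

```bash
cat >> h.py <<'E'
def delta(dx,dy,dz):
    o=telemetry.get_obs(); y=np.radians(o['orientation'][2]); p=o['tool_pos']
    print('pos',np.round(p,4),'rpy',np.round(o['orientation'],2),'t',round(o['clock'],2),'F',np.round(o['force'],1),'open',round(o['opening'],4),'grip',round(o['gripper_force'],1),'j6',o['joint_pos'][5].round(1))
    d=np.array([dx,dy,dz]); print('units', np.round(np.array([np.cos(y)*d[0]+np.sin(y)*d[1], np.sin(y)*d[0]-np.cos(y)*d[1], -d[2]])/0.2,4))
def goto(x,y,z):
    p=telemetry.get_obs()['tool_pos']; delta(x-p[0],y-p[1],z-p[2])
E
python3 -m creep '[[[0,0,-0.1,0.07,1],[0,0,-0.1,0.07,1],[0,0,-0.1,0.07,1],[0,0,-0.1,0.07,1],[0,0,-0.1,0.07,1],[0,0,0,0,1]]]'
python3 -c "
from h import *
goto(.620,-.200,.45)"
```

```text
clock: 2.3
tool_pos: [0.2362, 0.6327, 0.5097]
orientation: [-179.7, 0.2, -52.3]
force: [0.4, 0.6, 0.4]
opening: 0.0874
gripper_force: 0.0
pos [0.2362 0.6327 0.5097] rpy [-179.68    0.21  -52.3 ] t 2.3 F [0.4 0.6 0.4] open 0.0874 grip 0.0 j6 -48.4
units [4.4677 1.0274 0.2984]
```

```bash
python3 -m creep '[[[0.18,0.04,0,0,1],[0.18,0.04,0,0,1],[0.18,0.04,0,0,1],[0.18,0.04,0,0,1],[0.18,0.04,0,0,1],[0.18,0.04,0,0,1],[0.18,0.04,0,0,1],[0.18,0.04,0,0,1]]]' | head -2
python3 -m creep '[[[0.18,0.04,0,0,1],[0.18,0.04,0,0,1],[0.18,0.04,0,0,1],[0.18,0.04,0,0,1],[0.18,0.04,0,0,1],[0.18,0.04,0,0,1],[0.18,0.04,0,0,1],[0.18,0.04,0,0,1]]]' | head -2
python3 -m creep '[[[0.18,0.04,0,0,1],[0.18,0.04,0,0,1],[0.18,0.04,0,0,1],[0.18,0.04,0,0,1],[0.18,0.04,0,0,1],[0.18,0.04,0,0,1],[0,0,0,0,1]]]'
python3 -c "
from h import *
goto(.620,-.200,.45)"
```

```text
clock: 2.97
tool_pos: [0.3632, 0.3644, 0.5047]
clock: 3.63
tool_pos: [0.4902, 0.0981, 0.5049]
clock: 4.22
tool_pos: [0.5872, -0.1042, 0.5032]
orientation: [179.9, 0.0, -52.1]
force: [-0.8, 0.7, 0.1]
opening: 0.0876
gripper_force: 0.0
pos [ 0.5872 -0.1042  0.5032] rpy [179.87   0.   -52.12] t 4.22 F [-0.8  0.7  0.1] open 0.0876 grip 0.0 j6 29.2
units [0.4789 0.1645 0.2662]
```

```bash
python3 -m creep '[[[0.12,0.04,0.04,0,1],[0.12,0.04,0.04,0,1],[0.12,0.04,0.04,0,1],[0.12,0.04,0.04,0,1],[0,0,0,0,1],[0,0,0,0,1]]]' | head -2
python3 - <<'E'
from h import *
goto(.620,-.200,.34)
P={n:snapshot(n) for n in('scene','top')}
for n in P:
  for r in nets.masks_of(P[n],'dipper_head')[:4]:
    v,u=np.where(r['region']); print(n,np.round(r['uv'],1),round(r['confidence'],2),u.min(),u.max(),v.min(),v.max())
S=P['scene']
for z in(.181,.136): print(proj(S,(.62,-.2,z)),proj(P['top'],(.62,-.2,z)))
save(S,'s1.png')
E
```

```text
clock: 4.72
tool_pos: [0.6195, -0.196, 0.4711]
pos [ 0.6195 -0.196   0.4711] rpy [ 1.799e+02  9.000e-02 -5.203e+01] t 4.72 F [-0.5  0.6 -0.4] open 0.0877 grip 0.0 j6 38.4
units [0.0171 0.0102 0.6556]
scene [337.5 189.9] 0.62 328 344 164 243
scene [249.4 188.5] 0.61 237 256 161 242
top [361.1 275.4] 0.83 351 370 266 284
top [433.1 212.9] 0.53 427 440 206 219
[286.9287593  192.92018008] [380.3571129  224.26620548]
[287.88935898 209.8025419 ] [377.701107   227.58526648]
```

View pics/s1.png

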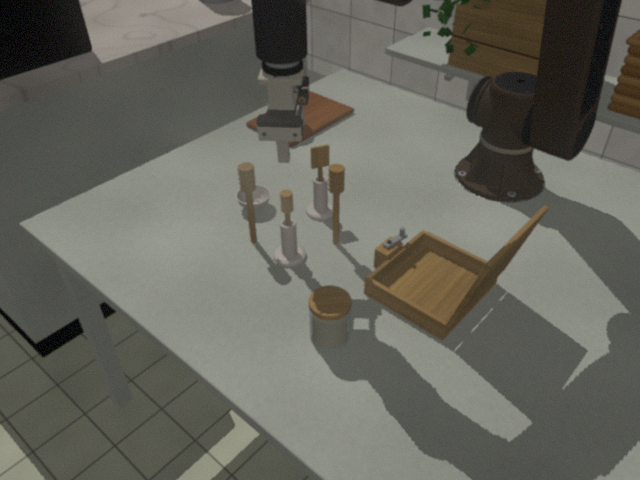

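The gripper hangs straight over the short dipper's head at (287,200), and the predicted projections agree. I'll descend and grip the top 20 mm of the head.

```bash
python3 -m creep '[[[0.015,0.01,0.11,0,1],[0,0,0.11,0,1],[0,0,0.11,0,1],[0,0,0.11,0,1],[0,0,0.11,0,1],[0,0,0.1,0,1],[0,0,0,0,1],[0,0,0,0,1]]]'
python3 -m creep '[[[0,0,0,0,0],[0,0,0,0,0],[0,0,0,0,0],[0,0,0,0,0],[0,0,0,0,0],[0,0,0,0,0],[0,0,0,0,0],[0,0,0,0,0]]]'
```

```text
clock: 5.58
tool_pos: [0.6196, -0.1979, 0.3428]
orientation: [179.9, 0.0, -51.9]
force: [0.8, -0.8, -0.0]
opening: 0.0877
gripper_force: 0.0
clock: 6.25
tool_pos: [0.6197, -0.1986, 0.3427]
orientation: [-180.0, -0.0, -51.9]
force: [0.3, -0.3, 0.5]
opening: 0.04
gripper_force: 0.0
```

```bash
python3 -m creep '[[[0,0,0.015,0,0],[0,0,0,0,0],[0,0,0,0,0],[0,0,0,0,0],[0,0,0,0,0],[0,0,0,0,0]]]'|tail -3
python3 -m creep '[[[0,0,-0.05,0,0],[0,0,-0.1,0,0],[0,0,-0.1,0,0],[0,0,-0.1,0,0],[0,0,-0.1,0,0],[0,0,-0.1,0,0],[0,0,-0.1,0,0],[0,0,-0.1,0,0]]]'
python3 -m creep '[[[0,0,-0.1,0,0],[0,0,-0.1,0,0],[0,0,-0.1,0,0],[0,0,-0.1,0,0],[0,0,0,0,0]]]'
python3 - <<'E'
from h import *
goto(.43,.10,.45)
P={n:snapshot(n) for n in('scene','top')}
S=P['scene'];save(S,'s2.png')
for n in P:
  for r in nets.landmark_of(P[n],'dipper_foot')[:4]: print(n,r['uv'],r['confidence'])
E
```

```text
force: [-0.7, -0.2, -0.7]
opening: 0.0272
gripper_force: 30.0
clock: 7.42
tool_pos: [0.6194, -0.1986, 0.4917]
orientation: [-180.0, -0.0, -51.9]
force: [-0.4, -0.5, -0.1]
opening: 0.0269
gripper_force: 30.0
clock: 7.83
tool_pos: [0.6193, -0.1989, 0.5755]
orientation: [-179.7, -0.3, -51.9]
force: [0.2, 0.1, 0.6]
opening: 0.0273
gripper_force: 30.0
pos [ 0.6193 -0.1989  0.5755] rpy [-179.75   -0.34  -51.94] t 7.83 F [0.2 0.1 0.6] open 0.0273 grip 30.0 j6 38.7
units [-1.7603 -0.1763  0.6276]
scene [334.0, 240.0] 0.93
scene [255.0, 240.5] 0.91
scene [284.6, 163.2] 0.78
scene [289.5, 257.7] 0.43
top [351.6, 283.4] 0.78
top [385.9, 216.6] 0.62
top [412.3, 225.8] 0.47
top [386.7, 215.5] 0.37
```

View pics/s2.png

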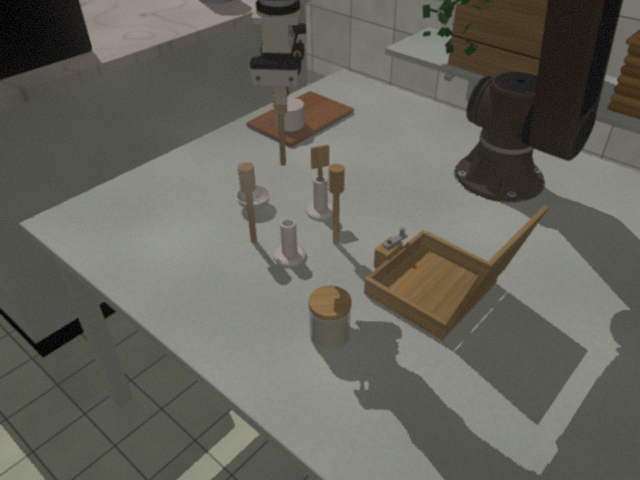

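The dipper is gripped and hangs upright at (283,135), and its holder still stands at (290,245). I'll spin to yaw 0 and carry it over the box near the -x wall.

```bash
python3 -m creep '[[[0,0,0,-0.072,0],[0,0,0,-0.072,0],[0,0,0,-0.072,0],[0,0,0,-0.072,0],[0,0,0,-0.072,0],[0,0,0,-0.072,0],[0,0,0,-0.072,0],[0,0,0,-0.072,0]]]'|head -3
python3 -m creep '[[[-0.1,-0.145,0,0,0],[-0.1,-0.145,0,0,0],[-0.1,-0.145,0,0,0],[-0.1,-0.145,0,0,0],[-0.1,-0.145,0,0,0],[-0.1,-0.145,0,0,0],[-0.1,-0.145,0,0,0],[-0.1,-0.145,0,0,0]]]' | head -3
python3 -m creep '[[[-0.1,-0.145,0,0,0],[-0.1,-0.145,0,0,0],[0,0,0,0,0],[0,0,0,0,0]]]'
python3 - <<'E'
from h import *
goto(.425,.09,.36)
P={n:snapshot(n) for n in('scene','top')}
u=[]
for n in P:
  for r in nets.landmark_of(P[n],'dipper_foot')[:4]: print(n,r['uv'],r['confidence'])
p=telemetry.get_obs()['tool_pos']
for n in P: print(proj(P[n],p-[0,0,.322]))
E
```

```text
clock: 8.7
tool_pos: [0.6197, -0.1985, 0.5685]
orientation: [-180.0, 0.1, 0.2]
clock: 9.37
tool_pos: [0.4587, 0.0346, 0.5688]
orientation: [180.0, 0.1, -0.1]
clock: 9.7
tool_pos: [0.419, 0.093, 0.5695]
orientation: [-180.0, 0.0, 0.1]
force: [0.7, 0.0, -0.5]
opening: 0.0272
gripper_force: 30.0
pos [0.419  0.093  0.5695] rpy [-1.7999e+02  0.0000e+00  1.5000e-01] t 9.7 F [ 0.7  0.  -0.5] open 0.0272 grip 30.0 j6 51.1
units [0.0299 0.0153 1.0475]
scene [460.4, 176.9] 0.77
scene [334.4, 240.4] 0.76
scene [255.3, 241.8] 0.75
top [416.5, 225.7] 0.86
top [353.8, 279.8] 0.77
[458.98415075 177.60930955]
[238.00065704 323.84218763]
```

```bash
python3 -m creep '[[[0.03,0.01,0.13,0,0],[0,0,0.13,0,0],[0,0,0.13,0,0],[0,0,0.13,0,0],[0,0,0.13,0,0],[0,0,0.13,0,0],[0,0,0.13,0,0],[0,0,0.13,0,0]]]'|head -3
python3 -m creep '[[[0,0,0.04,0,0],[0,0,0.02,0,0],[0,0,0.02,0,0],[0,0,0,0,0]]]' | head -4
python3 -m creep '[[[0,0,0.02,0,0],[0,0,0.01,0,0],[0,0,0,0,0]]]' | head -4
```

```text
clock: 10.57
tool_pos: [0.4265, 0.0885, 0.3602]
orientation: [180.0, 0.0, -0.3]
clock: 10.9
tool_pos: [0.4267, 0.0897, 0.3461]
orientation: [-180.0, -0.0, -0.1]
force: [-0.5, -0.3, -0.4]
clock: 11.15
tool_pos: [0.4262, 0.0898, 0.3399]
orientation: [-180.0, -0.0, -0.1]
force: [0.7, -0.1, -0.4]
```

```bash
python3 -m creep '[[[0,0,0.015,0,0],[0,0,0.01,0,0],[0,0,0,0,0]]]' | sed -n '2p;4p'
python3 -m creep '[[[0,0,0.01,0,0],[0,0,0,0,0]]]' | sed -n '2p;4p'
python3 -m creep '[[[0,0,0.01,0,0],[0,0,0,0,0]]]' | sed -n '2p;4p'
```

```text
tool_pos: [0.426, 0.0898, 0.3344]
force: [0.3, 0.1, -0.2]
tool_pos: [0.4265, 0.09, 0.3329]
force: [-0.0, -0.2, 1.5]
tool_pos: [0.4276, 0.0903, 0.3327]
force: [-0.2, -1.6, 14.9]
```

```bash
python3 -m creep '[[[0.045,0,0.002,0,0],[0.045,0,0.004,0,0],[0.045,0,0.006,0,0],[0,0,0,0,0]]]' | sed -n '2p;4p'
python3 - <<'E'
from h import *
P={n:snapshot(n) for n in('scene','top')}
for n in P:
  for r in nets.landmark_of(P[n],'dipper_foot')[:4]: print(n,r['uv'],r['confidence'])
p=telemetry.get_obs()['tool_pos']
S=P['scene']
for x in (.404,.427,.454): print(x,proj(S,(x,.09,.012)))
a=cv2.resize(S['frame'][60:340,350:600],None,fx=2.1,fy=2.1,interpolation=2); cv2.imwrite('pics/z3.png',a[:,:,::-1])
E
```

```text
tool_pos: [0.4553, 0.0903, 0.3296]
force: [-0.4, -0.5, 11.3]
scene [440.1, 265.9] 0.88
scene [333.7, 240.4] 0.88
scene [255.6, 239.9] 0.73
scene [441.2, 223.0] 0.61
top [350.5, 282.2] 0.69
top [416.3, 229.0] 0.57
0.404 [447.38603108 260.65630205]
0.427 [441.89770361 265.76502596]
0.454 [435.31320113 271.89633475]
```

View pics/z3.png

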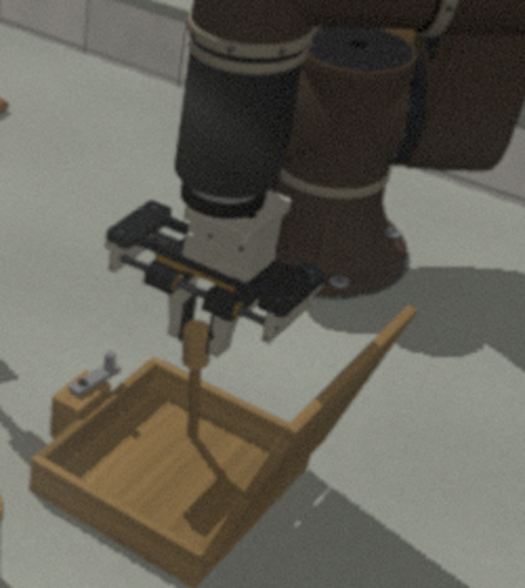

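The dipper now leans about 10° in the grip with its foot fixed on the box floor, at crop (195,435). The pivoting works, so I continue the arc.

```bash
python3 -m creep '[[[0.038,0,0.016,0,0],[0.038,0,0.018,0,0],[0.055,0,0.026,0,0],[0.055,0,0.03,0,0],[0.05,0,0.036,0,0],[0.05,0,0.04,0,0],[0.05,0,0.044,0,0],[0,0,0,0,0]]]' | sed -n '2p;4p'
python3 -m creep '[[[0.04,0,0.05,0,0],[0.04,0,0.053,0,0],[0.04,0,0.056,0,0],[0,0,0,0,0]]]' | sed -n '2p;4p'
python3 - <<'E'
from h import *
P={n:snapshot(n) for n in('scene','top')}
for n in P:
  for r in nets.landmark_of(P[n],'dipper_foot')[:4]: print(n,r['uv'],r['confidence'])
S=P['scene']
for x in (.404,.414,.43): print(x,proj(S,(x,.09,.014)))
E
```

```text
tool_pos: [0.5238, 0.0905, 0.2871]
force: [4.1, 1.0, 5.7]
tool_pos: [0.5454, 0.0897, 0.2529]
force: [0.1, -0.1, 0.5]
scene [255.6, 242.0] 0.94
scene [336.6, 240.7] 0.87
scene [444.1, 264.0] 0.48
top [415.2, 227.2] 0.86
top [353.5, 281.8] 0.56
top [254.0, 317.9] 0.47
0.404 [447.50138845 260.00306756]
0.414 [445.12669477 262.21086526]
0.43 [441.28419652 265.78397332]
```

```bash
python3 -m creep '[[[0.03,0,0.055,0,0],[0.025,0,0.058,0,0],[0.02,0,0.06,0,0],[0.01,0,0.05,0,0],[0.005,0,0.04,0,0],[0,0,0,0,0]]]' | sed -n '2p;4p'
python3 - <<'E'
from h import *
P={n:snapshot(n) for n in('scene',)}
S=P['scene']
goto(.55,.09,.192)
a=cv2.resize(S['frame'][60:340,350:600],None,fx=2.1,fy=2.1,interpolation=2); cv2.imwrite('pics/z4.png',a[:,:,::-1])
E
```

```text
tool_pos: [0.5618, 0.0892, 0.1993]
force: [-0.2, 0.2, 0.6]
pos [0.5618 0.0892 0.2002] rpy [ 1.7992e+02  1.8000e-01 -1.3000e-01] t 14.02 F [-1.6 -0.2  0.9] open 0.0271 grip 30.0 j6 61.2
units [-0.0589 -0.0038  0.0412]
```

View pics/z4.png

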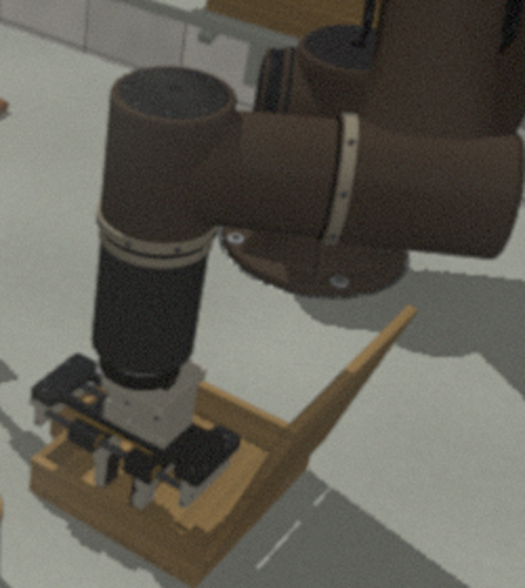

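```bash
python3 -m creep '[[[0,0,0.02,0,0],[0,0,0.01,0,0],[0,0,0,0,0]]]' | sed -n '2p;4p'
python3 -m creep '[[[0,0,0,0,0.6],[0,0,0,0,0.6],[0,0,0,0,0.6],[0,0,0,0,0.6],[0,0,0,0,0.6],[0,0,-0.1,0,0.6],[0,0,-0.15,0,0.6],[0,0,-0.2,0,0]]]'
python3 -m creep '[[[0,0,-0.2,0,0],[0,0,-0.2,0,0],[0,0,-0.2,0,0],[0,0,-0.2,0,0],[0,0,0,0,0]]]' | sed -n '2p;4p'
python3 - <<'E'
from h import *
P={n:snapshot(n) for n in('scene','top')}
S=P['scene'];T=P['top']
goto(.55,.09,.5)
for n in P:
  for r in nets.masks_of(P[n],'dipper')[:4]:
    v,u=np.where(r['region']); print(n,r['uv'],r['confidence'],u.min(),u.max(),v.min(),v.max())
a=cv2.resize(S['frame'][180:350,350:560],None,fx=2,fy=2,interpolation=2); b=cv2.resize(T['frame'][220:350,140:320],None,fx=2.1,fy=2.1,interpolation=2)
c=np.zeros((345,800,3),np.uint8);c[:340,:420]=a;c[:273,420:798]=b; cv2.imwrite('pics/z5.png',c[:,:,::-1])
for q in ['lid_edge','lid_hinge','turn_pivot','turn_peg']:
  print(q,[[np.round(r['uv'],1).tolist() for r in nets.landmark_of(P[n],q)[:1]] for n in P])
E
```

```text
tool_pos: [0.5625, 0.0895, 0.1967]
force: [-1.9, -0.7, 7.7]
clock: 14.93
tool_pos: [0.5614, 0.0892, 0.2842]
orientation: [179.9, 0.3, -0.1]
force: [1.0, 0.5, 0.1]
opening: 0.0497
gripper_force: 0.0
tool_pos: [0.5636, 0.0896, 0.4551]
force: [1.3, -0.2, 1.5]
pos [0.5623 0.0896 0.448 ] rpy [-1.7988e+02 -2.1000e-01 -1.0000e-01] t 15.45 F [-0.7 -0.2 -0.8] open 0.0101 grip 0.0 j6 61.2
units [-0.0617 -0.002  -0.2602]
scene [415.4, 284.9] 0.93 401 444 262 299
scene [248.4, 187.6] 0.77 237 255 163 241
scene [334.5, 190.2] 0.66 329 344 164 242
top [361.2, 274.7] 0.82 351 369 266 283
top [253.3, 289.4] 0.52 250 259 251 318
lid_edge [[[521.5, 235.0]], [[149.4, 286.4]]]
lid_hinge [[[475.7, 293.8]], [[203.4, 289.7]]]
turn_pivot [[[389.2, 243.3]], [[292.0, 285.9]]]
turn_peg [[[404.1, 228.1]], [[293.7, 304.3]]]
```

View pics/z5.png

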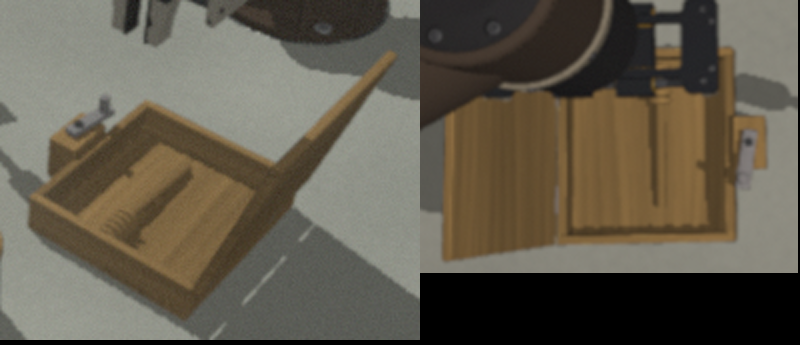

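The dipper lies flat along x inside the box, at crop (150,205) with its head toward +x. Next is the lid, which stands at about 110°. With closed fingers I'll go up and behind its edge, then push.

```bash
python3 -m creep '[[[-0.04,-0.147,-0.01,0,0],[-0.04,-0.147,-0.01,0,0],[-0.04,-0.147,-0.01,0,0],[-0.04,-0.147,-0.01,0,0],[-0.04,-0.147,-0.01,0,0],[-0.04,-0.147,-0.01,0,0],[-0.04,-0.147,0,0,0],[-0.04,-0.147,0,0,0]]]' | sed -n '2p;4p'
python3 -m creep '[[[0,0,0,0,0],[0,0,0,0,0],[0,0,0,0,0]]]' | sed -n '2p;4p'
python3 -c "
from h import *
goto(.496,.325,.383)"
```

```text
tool_pos: [0.4982, 0.3263, 0.458]
force: [1.1, -0.9, 0.1]
tool_pos: [0.4987, 0.3249, 0.4576]
force: [1.3, 0.1, 0.5]
pos [0.4987 0.3249 0.4576] rpy [ 1.7997e+02  2.0000e-02 -7.0000e-02] t 16.87 F [1.3 0.1 0.5] open 0.0005 grip 0.0 j6 38.1
units [-0.0137 -0.0005  0.3728]
```

```bash
python3 -m creep '[[[0,0,0.12,0,0],[0,0,0.12,0,0],[0,0,0.12,0,0],[0,0,0,0,0]]]' | sed -n '2p;4p'
python3 -m creep '[[[0,0.06,0,0,0],[0,0.06,0,0,0],[0,0.06,0,0,0],[0,0.06,0,0,0],[0,0.06,0,0,0],[0,0,0,0,0]]]' | sed -n '2p;4p'
python3 -m creep '[[[0,0.06,0,0,0],[0,0.06,0,0,0],[0,0.06,0,0,0],[0,0,0,0,0]]]' | sed -n '2p;4p'
python3 -c "
from h import *
P=[snapshot('scene'),snapshot('top')]
for p in P:
  print([np.round(r['uv'],1).tolist() for r in nets.landmark_of(p,'lid_edge')[:1]],proj(p,(.496,.21,.2465)),proj(p,(.496,.27,.237)))"
```

```text
tool_pos: [0.4981, 0.3228, 0.3812]
force: [-1.4, -1.7, -1.1]
tool_pos: [0.4988, 0.2626, 0.3874]
force: [-0.7, -0.2, -0.1]
tool_pos: [0.4983, 0.2268, 0.3859]
force: [0.6, -0.1, 0.5]
[[494.8, 216.5]] [493.780054   219.07485985] [523.29486181 236.85472525]
[[175.1, 287.5]] [177.44786908 285.90065947] [148.69578591 286.66312726]
```

```bash
python3 -m creep '[[[0,0.1,0,0,0],[0,0.1,-0.01,0,0],[0,0.105,0.035,0,0],[0,0.105,0.035,0,0],[0,0.092,0.06,0,0],[0,0.092,0.06,0,0],[0,0,0,0,0]]]' | sed -n '2p;4p'
python3 -m creep '[[[0,0.072,0.085,0,0],[0,0.072,0.085,0,0],[0,0.05,0.1,0,0],[0,0.05,0.1,0,0],[0,0,0,0,0]]]' | sed -n '2p;4p'
python3 -c "
from h import *
goto(.496,.051,.24)
P=[snapshot('scene'),snapshot('top')]
for p in P:
  print([np.round(r['uv'],1).tolist() for r in nets.landmark_of(p,'lid_edge')[:1]],proj(p,(.496,.009,.108)),proj(p,(.496,.0,.0565)))"
```

```text
tool_pos: [0.4974, 0.108, 0.3475]
force: [-0.4, -0.4, 0.2]
tool_pos: [0.497, 0.0602, 0.2726]
force: [-1.0, -0.5, -0.1]
pos [0.497  0.0602 0.2726] rpy [179.87   0.34  -0.19] t 19.23 F [-1.  -0.5 -0.1] open 0.0004 grip 0.0 j6 60.4
units [-0.005   0.0462  0.1628]
[] [397.99772328 232.43142475] [392.91746848 248.73862341]
[[283.4, 288.0]] [285.20849139 286.07917243] [290.5851856  286.70566393]
```

Lid near 15°. I'll press it down gently.

```bash
python3 -m creep '[[[0,0.02,0.06,0,0],[0,0.02,0.06,0,0],[0,0,0.03,0,0],[0,0,0.02,0,0],[0,0,0,0,0]]]' | sed -n '2p;4p'
python3 -m creep '[[[0,0,0.01,0,0],[0,0,0.005,0,0],[0,0,0,0,0]]]' | sed -n '2p;4p'
python3 -m creep '[[[0,0,0.005,0,0],[0,0,0,0,0]]]' | sed -n '2p;4p'
```

```text
tool_pos: [0.4984, 0.0537, 0.2419]
force: [0.2, 0.7, 0.3]
tool_pos: [0.4985, 0.0535, 0.2392]
force: [1.5, 0.2, 0.2]
tool_pos: [0.4984, 0.0534, 0.238]
force: [1.5, 1.6, 0.3]
```

```bash
python3 -m creep '[[[0,0,0.01,0,0],[0,0,0.005,0,0],[0,0,0,0,0]]]' | sed -n '2p;4p'
python3 -m creep '[[[0,0,0.005,0,0],[0,0,0,0,0]]]' | sed -n '2p;4p'
python3 -m creep '[[[0,0,0.005,0,0],[0,0,0,0,0]]]' | sed -n '2p;4p'
```

```text
tool_pos: [0.4984, 0.0533, 0.2349]
force: [0.7, 0.0, 0.8]
tool_pos: [0.4984, 0.0533, 0.2348]
force: [-3.8, -0.1, 11.5]
tool_pos: [0.4984, 0.0533, 0.2346]
force: [-7.5, 0.9, 22.5]
```

The lid is shut: the tip is at 56.5 mm with 22 N of push back. I'll lift, spin so the gripper body clears the look-alikes, and re-measure the peg.

```bash
python3 -m creep '[[[0,0,-0.1,0,0],[0,0,-0.1,0.075,0],[0,0,-0.1,0.077,0],[0,0,-0.1,0.077,0],[0,0,-0.1,0.077,0],[0,0,0,0.077,0],[0,0,0,0.077,0],[0,0,0,0.077,0]]]' | sed -n '2p;4p'
python3 -m creep '[[[0,0,0,0.077,0],[0,0,0,0.077,0],[0,0,0,0.077,0],[0,0,0,0.077,0],[0,0,0,0.077,0],[0,0,0,0.077,0],[0,0,0,0.077,0],[0,0,0,0,0]]]' | sed -n '2,3p'
python3 - <<'E'
from h import *
P={n:snapshot(n) for n in('scene','top')}
S=P['scene'];T=P['top']
goto(.455,-.045,.26)
for q,z in [('lid_edge',.0565),('turn_pivot',.0655),('turn_peg',.0855)]:
  for n in P:
    for r in nets.landmark_of(P[n],q)[:1]: print(q,n,np.round(r['uv'],1),atz(P[n],r['uv'],z))
for n,p in P.items():
  print(n,'exp pivot',proj(p,(.496,-.018,.0655)),'peg',proj(p,(.456,-.012,.0855)))
a=cv2.resize(S['frame'][200:320,350:490],None,fx=3,fy=3,interpolation=2); b=cv2.resize(T['frame'][230:350,210:330],None,fx=3,fy=3,interpolation=2)
cv2.imwrite('pics/z6.png',np.hstack([a,b])[:,:,::-1])
E
```

```text
tool_pos: [0.4981, 0.0532, 0.3331]
force: [0.4, -0.2, -0.4]
tool_pos: [0.4981, 0.0532, 0.3325]
orientation: [180.0, -0.0, -97.3]
pos [0.4982 0.0532 0.3326] rpy [ 1.7998e+02 -1.0000e-02 -9.6710e+01] t 22.28 F [ 0.5 -0.2  0.5] open 0.0004 grip 0.0 j6 -35.3
units [0.5129 0.1572 0.3632]
lid_edge scene [398.9 249.5] [0.48936613 0.01153341 0.0565    ]
lid_edge top [286.1 287.5] [0.4943598  0.01058955 0.0565    ]
turn_pivot scene [392.1 241.8] [ 0.48685549 -0.00974081  0.0655    ]
turn_pivot top [291.8 285.1] [ 0.49938725 -0.00342581  0.0655    ]
turn_peg scene [399.6 231.1] [ 0.46608049 -0.00610168  0.0855    ]
turn_peg top [294.6 307.1] [ 0.44855818 -0.01022775  0.0855    ]
scene exp pivot [386.66529967 242.21803557] peg [400.09154731 227.88868524]
top exp pivot [298.05735659 286.4228876 ] peg [295.32666067 303.79302599]
```

View pics/z6.png

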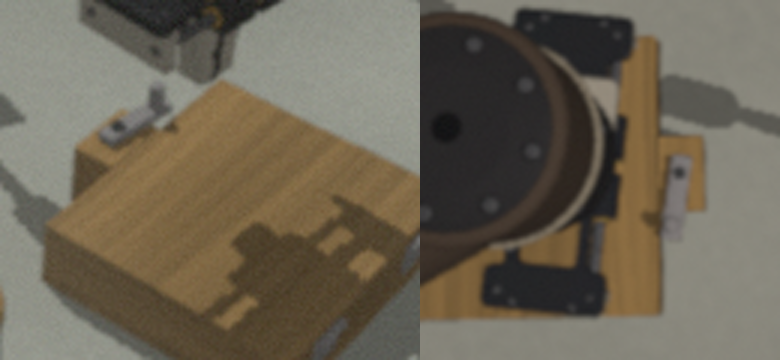

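The lid is shut flat in the picture. In the top crop the pivot is near (680,172) and the peg near (672,226), so the bar is still open. I'll go down on the -y side of the peg.

```bash
python3 -m creep '[[[0,0,0,-0.075,0],[0.12,0.054,0,0,0],[0.12,0.054,0,0,0],[0.12,0.054,0,0,0],[0.12,0.054,0,0,0],[0,0,0,0,0]]]' | sed -n '2,4p'
python3 -m creep '[[[0,0,0.12,0,0],[0,0,0.12,0,0],[0,0,0.12,0,0],[0,0,0.05,0,0],[0,0,0,0,0]]]' | sed -n '2,4p'
python3 -c "
from h import *
goto(.455,-.022,.249)"
```

```text
tool_pos: [0.4526, -0.0451, 0.3327]
orientation: [179.9, -0.0, -90.2]
force: [-0.4, 0.5, -1.0]
tool_pos: [0.4539, -0.0428, 0.2486]
orientation: [179.7, -0.1, -90.2]
force: [0.5, 0.1, -0.7]
pos [ 0.4539 -0.0428  0.2486] rpy [ 1.7975e+02 -6.0000e-02 -9.0180e+01] t 23.5 F [ 0.5  0.1 -0.7] open 0.0004 grip 0.0 j6 -19.6
units [-0.1041 -0.0052 -0.0018]
```

```bash
python3 -m creep '[[[-0.045,0,0,0,0],[-0.045,-0.01,0,0,0],[-0.045,-0.015,0,0,0],[-0.04,-0.015,0,0,0],[-0.04,-0.015,0,0,0],[0,0,0,0,0]]]' | sed -n '2,4p'
python3 - <<'E'
from h import *
P={n:snapshot(n) for n in('scene','top')}
S=P['scene'];T=P['top']
print(telemetry.get_obs()['tool_pos'])
for n in P:
    for r in nets.landmark_of(P[n],'turn_peg')[:1]: print(n,np.round(r['uv'],1),atz(P[n],r['uv'],.0855))
a=cv2.resize(S['frame'][200:300,350:480],None,fx=3,fy=3,interpolation=2); b=cv2.resize(T['frame'][240:340,220:340],None,fx=3,fy=3,interpolation=2)
cv2.imwrite('pics/z7.png',np.hstack([a,b])[:,:,::-1])
E
```

```text
tool_pos: [0.4684, 0.0018, 0.252]
orientation: [-179.7, -0.0, -90.0]
force: [6.4, -6.5, -2.7]
[0.46807964 0.00137893 0.25194984]
scene [409.1 239.1] [0.47517131 0.02591219 0.0855    ]
```

View pics/z7.png

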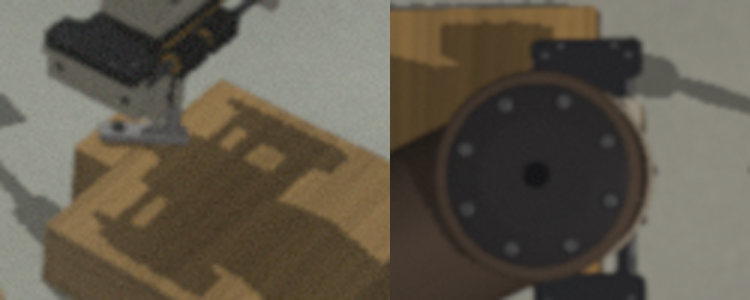

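The bar has turned about 60° and now reaches over the lid, with its far end at scene crop (188,137). I'll back off, go round to the -x side of the peg and push it to +x.

```bash
python3 -m creep '[[[0.06,0,0,0,0],[0,0.1,0,0,0],[0,0.1,0,0,0],[-0.08,0,0,0,0],[-0.08,0,0,0,0],[0,0,0,0,0]]]' | sed -n '2,4p'
python3 -m creep '[[[0,-0.05,0,0,0],[0,-0.04,0,0,0],[0,-0.03,0,0,0],[0,-0.02,0,0,0],[0,0,0,0,0]]]' | sed -n '2,4p'
python3 - <<'E'
from h import *
P={n:snapshot(n) for n in('scene',)}
S=P['scene']
for n in P:
    for q in('turn_peg','turn_pivot'):
      for r in nets.landmark_of(P[n],q)[:1]: print(n,np.round(r['uv'],1),atz(P[n],r['uv'],.0855 if q=='turn_peg' else .0655))
print('tgt peg',proj(S,(.495,.0235,.0855)),'piv',proj(S,(.495,-.0165,.0655)),'end',proj(S,(.495,.0355,.0655)))
E
```

```text
tool_pos: [0.427, 0.0229, 0.252]
orientation: [-179.8, 0.1, -90.1]
force: [0.5, 0.8, -0.1]
tool_pos: [0.455, 0.0202, 0.2505]
orientation: [180.0, -0.0, -90.2]
force: [-0.6, 0.6, -0.0]
scene [407.7 238.5] [0.47549041 0.02241536 0.0855    ]
scene [390.9 241.8] [ 0.48861661 -0.01175645  0.0655    ]
tgt peg [402.91139365 243.02315522] piv [387.47551324 242.28544259] end [406.66085247 252.35761172]
```

```bash
python3 -m creep '[[[0,-0.03,0,0,0],[0,-0.02,0,0,0],[0,0,0,0,0],[0,0,0,0,0]]]' | sed -n '2,4p'
python3 - <<'E'
from h import *
P={n:snapshot(n) for n in('scene',)}
S=P['scene']
for n in P:
    for q in('turn_peg','turn_pivot'):
      for r in nets.landmark_of(P[n],q)[:1]: print(n,np.round(r['uv'],1),atz(P[n],r['uv'],.0855 if q=='turn_peg' else .0655))
a=cv2.resize(S['frame'][200:290,360:460],None,fx=6,fy=6,interpolation=2)
cv2.imwrite('pics/z8.png',a[:,:,::-1])
E
```

```text
tool_pos: [0.4645, 0.0204, 0.2509]
orientation: [-180.0, -0.0, -90.2]
force: [0.2, -0.0, 0.4]
scene [409.7 240.2] [0.47741123 0.02906876 0.0855    ]
scene [391.5 242.2] [ 0.48885933 -0.00992262  0.0655    ]
```

View pics/z8.png

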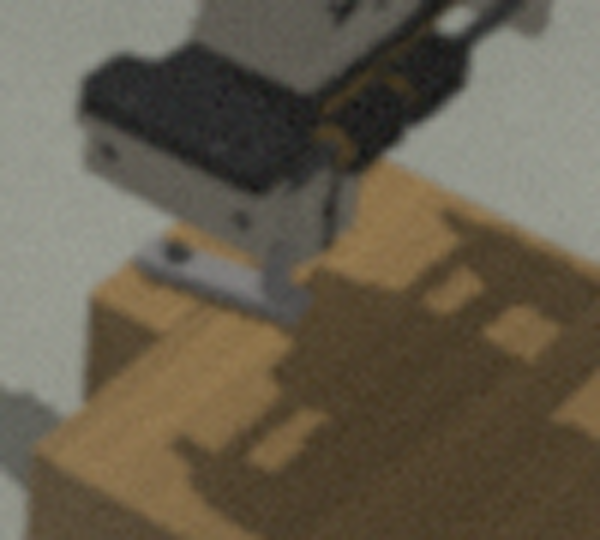

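Run:
```python
from h import *
S=snapshot('scene')
p=atz(S,(390,241.7),.0655);e=atz(S,(409.5,250.5),.0655);g=atz(S,(405.8,241.3),.0855)
for v in (e-p,g-p): print(p,v,np.degrees(np.arctan2(-v[0],v[1])))
```

```text
[ 0.48965685 -0.01347549  0.0655    ] [-3.84622245e-03  5.00612941e-02  1.11022302e-16] 4.3934188263523835
[ 0.48965685 -0.01347549  0.0655    ] [-0.00357095  0.03830976  0.02      ] 5.325304538453224
```

About 5° remains, which is 3.5 mm at the peg. I'll push 3 mm more, retreat and measure numerically with a clear view.

```bash
python3 -m creep '[[[0,-0.01,0,0,0],[0,-0.005,0,0,0],[0,0,0,0,0],[0,0,0,0,0]]]' | sed -n '2,4p'
python3 -m creep '[[[0,0.08,0,0,0],[0,0.08,-0.05,0,0],[0,0,-0.15,0,0],[0,0,-0.15,0,0],[-0.15,0,-0.15,0,0],[-0.18,0,-0.15,0,0],[-0.18,0,0,0,0],[-0.18,0,0,0,0]]]' | sed -n '2,4p'
python3 -m creep '[[[-0.18,0,0,0,0],[-0.18,0,0,0,0],[0,0,0,0,0]]]' | sed -n '1,4p'
cat > m.py <<'E'
from h import *
P={n:snapshot(n) for n in('scene','top')}
for n,p in P.items():
    for q,z in(('turn_peg',.0855),('turn_pivot',.0655),('lid_edge',.0565)):
      for r in nets.landmark_of(p,q)[:1]: print(n,q,np.round(r['uv'],1),atz(p,r['uv'],z).round(4),round(r['confidence'],2))
    for r in nets.masks_of(p,'turnbutton')[:2]:
      m=r['region']; v,u=np.where(m); print(n,'mask',m.sum(),np.round(r['uv'],1),u.min(),u.max(),v.min(),v.max(),round(r['confidence'],2))
    # model silhouettes vs mask
    ms=[r['region'] for r in nets.masks_of(p,'turnbutton')[:1]]
    if ms:
      v,u=np.where(ms[0]); best=[]
      for a in np.radians(np.arange(-20,30,1)):
       for px in np.arange(.486,.502,.002):
        for py in np.arange(-.024,-.008,.002):
          R=np.array([[np.cos(a),-np.sin(a)],[np.sin(a),np.cos(a)]]); im=np.zeros((480,640),np.uint8)
          B=[(sx,sy,z) for sx in(-.008,.008) for sy in(-.014,.052) for z in(.0575,.0655)]
          th=np.arange(8)*np.pi/4; G=[(.006*np.cos(t),.04+.006*np.sin(t),z) for t in th for z in(.0655,.0855)]
          for pts in(B,G):
            q=[proj(p,(*(R@np.array(b[:2])+[px,py]),b[2])) for b in pts]
            cv2.fillConvexPoly(im,cv2.convexHull((np.array(q)*16).round().astype(np.int32)),1,shift=4)
          iou=(im.astype(bool)&ms[0]).sum()/(im.astype(bool)|ms[0]).sum(); best.append((iou,round(np.degrees(a)),px,py))
      best.sort(reverse=True); print([(round(b[0],3),b[1],round(b[2],3),round(b[3],3)) for b in best[:6]], 'mean angle top20', np.mean([b[1] for b in best[:20]]))
E
python3 m.py
```

```text
tool_pos: [0.4671, 0.0204, 0.2509]
orientation: [-180.0, 0.0, -90.2]
force: [-1.2, 0.4, -0.3]
tool_pos: [0.4355, 0.1553, 0.3795]
orientation: [-179.8, 0.2, -90.2]
force: [0.4, -0.2, -1.0]
clock: 27.05
tool_pos: [0.4362, 0.2308, 0.3772]
orientation: [-179.9, 0.1, -90.0]
force: [0.5, 0.2, -0.4]
scene turn_peg [407.7 238.1] [0.4744 0.0216 0.0855] 0.75
scene turn_pivot [393.  242.5] [ 0.4875 -0.0068  0.0655] 0.78
scene lid_edge [404.2 242.2] [0.461  0.0057 0.0565] 0.71
scene mask 231 [400.2 246.8] 383 410 239 254 0.51
[(np.float64(0.802), 11, np.float64(0.492), np.float64(-0.016)), (np.float64(0.801), 8, np.float64(0.49), np.float64(-0.016)), (np.float64(0.799), 10, np.float64(0.492), np.float64(-0.014)), (np.float64(0.799), 6, np.float64(0.49), np.float64(-0.016)), (np.float64(0.799), 9, np.float64(0.492), np.float64(-0.014)), (np.float64(0.798), 5, np.float64(0.492), np.float64(-0.014))] mean angle top20 7.25
top turn_peg [280.5 289.4] [0.4894 0.0215 0.0855] 0.76
top turn_pivot [293.5 286. ] [ 0.4972 -0.0074  0.0655] 0.48
top mask 214 [291.5 285.7] 275 303 283 294 0.62
top mask 7773 [248.4 293. ] 204 290 242 336 0.2
[(np.float64(0.874), 10, np.float64(0.494), np.float64(-0.016)), (np.float64(0.874), 8, np.float64(0.494), np.float64(-0.016)), (np.float64(0.87), 9, np.float64(0.494), np.float64(-0.016)), (np.float64(0.867), 10, np.float64(0.494), np.float64(-0.014)), (np.float64(0.866), 9, np.float64(0.494), np.float64(-0.014)), (np.float64(0.862), 8, np.float64(0.494), np.float64(-0.014))] mean angle top20 8.65
```

```bash
cat > g.py <<'E'
from h import *
from scipy.optimize import minimize
acc=0
for k in range(6): acc=acc+snapshot('top')['frame'].astype(float)
p=snapshot('top'); f=acc/6
sat=(f.max(2)-f.min(2))/f.max(2)
u0,v0,u1,v1=272,276,310,302
print(np.round(sat[v0:v1:1,u0:u1:1]*100).astype(int)) if 0 else None
w=sat[v0:v1,u0:u1]; 
for r in w[::1]: print(' '.join('%2d'%(x*100) for x in r))
# box right-rim direction via wood/counter edge
for v in (248,256,264,312,320,328):
    row=sat[v,280:305]; th=(row[:4].mean()+row[-4:].mean())/2; i=np.where(row<th)[0][0]; x=280+i-1+(row[i-1]-th)/(row[i-1]-row[i]); print(v,round(x,2),atz(p,(x,v),.05).round(4))
E
python3 g.py
```

```text
52 52 52 52 52 52 52 52 52 53 52 53 52 52 52 52 51 51 52 51 51 51 51 52 52 52 52 52 51 51 52 44 24 11  8  9  8  8
52 52 52 52 52 52 52 52 52 52 52 52 52 52 52 51 51 52 52 52 52 52 52 52 52 52 53 53 52 52 53 48 28 12  8  9  8  8
52 52 52 52 52 52 52 52 52 52 52 52 52 52 52 51 51 52 52 52 52 51 52 52 52 53 52 52 52 52 52 48 29 12  8  8  8  8
51 52 52 52 52 52 53 52 52 52 52 52 52 51 51 51 51 52 52 52 52 52 52 52 52 52 53 52 52 52 52 49 30 12  9  8  8  8
52 52 52 52 52 52 53 53 52 52 52 53 52 52 51 52 51 52 52 52 52 52 52 52 52 52 52 52 52 52 52 50 33 13  9  9  8  8
52 52 52 52 52 52 52 52 52 52 52 52 52 52 52 52 51 52 52 52 52 52 52 52 52 52 52 53 52 52 52 51 35 14  9  9  9  8
52 52 52 52 52 52 53 52 52 53 53 52 52 52 52 52 51 52 52 52 53 52 53 52 52 52 51 50 50 50 52 51 35 14  9  9  9  9
52 52 52 52 52 52 53 53 52 52 53 53 52 52 52 52 52 52 52 51 50 49 48 47 45 43 38 34 32 37 47 50 35 14  8  9  9  9
52 52 52 52 52 52 53 53 53 53 53 53 52 51 50 48 46 45 45 42 35 28 24 23 20 17 13 11 10 19 37 48 35 14  9  8  9  9
52 52 52 53 53 52 52 52 50 50 48 47 45 40 30 25 21 18 18 16 12  7  6  5  4
[... 1367 characters left out ...]
2 52 52 52 52 52 52 52 42 18  9  8  8  9
52 52 53 52 52 52 52 52 52 52 53 53 52 52 52 51 52 52 52 52 53 53 52 53 52 53 52 52 52 52 52 52 41 18  9  8  9  9
52 52 53 52 52 52 52 52 52 52 52 52 52 52 51 51 52 52 51 49 48 48 49 48 48 48 48 48 48 47 45 44 35 16  9  8  9  8
52 52 52 52 52 52 52 52 52 52 52 52 52 52 51 51 52 50 42 33 29 29 29 29 29 28 27 27 27 27 26 25 20 12  9  8  8  8
52 52 52 52 52 52 52 52 52 52 52 52 52 52 51 51 52 47 27 15 11 11 11 11 11 11 11 10 10 10 11 10 10  9  9  9  8  9
248 288.96 [0.5886 0.003  0.05  ]
256 289.06 [0.5693 0.003  0.05  ]
264 289.42 [0.5502 0.0024 0.05  ]
312 289.64 [0.437  0.0034 0.05  ]
320 289.93 [0.4184 0.003  0.05  ]
328 289.92 [0.3999 0.0033 0.05  ]
```

```bash
cat > g2.py <<'E'
from h import *
f=sum(snapshot('top')['frame'].astype(float) for _ in range(6))/6; p=snapshot('top')
sat=(f.max(2)-f.min(2))/f.max(2)
E=[[],[]]
for u in list(range(284,291))+list(range(297,300))+list(range(279,284)):
    c=sat[274:299,u]; i=np.where(c<.28)[0]; a,b=i[0],i[-1]
    e0=273+a+(c[a-1]-.28)/(c[a-1]-c[a]); e1=274+b+(.28-c[b])/(c[b+1]-c[b])
    if u<=299 and u>=284: E[0].append(atz(p,(u,e0),.0655)[:2])
    E[1].append(atz(p,(u,e1),.0655)[:2])
for e in E:
    e=np.array(e); s=np.polyfit(e[:,1],e[:,0],1); print('angle deg',np.degrees(np.arctan(-s[0])))
E
python3 g2.py; python3 -c "
from h import *
goto(.4365,.0204,.3795)"
```

```text
angle deg 41.9894678628374
angle deg 8.041342339130034
pos [0.4357 0.226  0.377 ] rpy [180.    -0.   -90.19] t 28.35 F [ 0.7  0.  -0.2] open 0.0003 grip 0.0 j6 -50.6
units [ 1.0278 -0.0074 -0.0126]
```

The bar stands about 8° short, and its lower edge gives a clean fit. I'll go back and push the finger to x of about 0.4727.

```bash
python3 -m creep '[[[0.172,0,0,0,0],[0.172,0,0,0,0],[0.172,0,0,0,0],[0.172,0,0,0,0],[0.172,0,0,0,0],[0.168,0,0,0,0],[0,0,0,0,0]]]' | sed -n '2,4p'
python3 -m creep '[[[0,0,0.15,0,0],[0,0,0.15,0,0],[0,0,0.15,0,0],[0,0,0.15,0,0],[0,0,0.03,0,0],[0,0,0,0,0]]]' | sed -n '2,4p'
python3 -m creep '[[[0,-0.05,0,0,0],[0,-0.05,0,0,0],[0,-0.04,0,0,0],[0,0,0,0,0],[0,0,0,0,0]]]' | sed -n '2,4p'
python3 -c "
from h import *
goto(.4727,.0204,.251)"
```

```text
tool_pos: [0.4341, 0.0164, 0.377]
orientation: [180.0, -0.0, -90.4]
force: [-0.8, 0.5, -0.8]
tool_pos: [0.4345, 0.0202, 0.2496]
orientation: [179.8, -0.1, -90.2]
force: [0.7, -0.3, -0.8]
tool_pos: [0.4638, 0.0203, 0.2516]
orientation: [-179.9, 0.0, -90.2]
force: [-0.3, -0.3, -0.1]
pos [0.4638 0.0203 0.2516] rpy [-1.7993e+02  3.0000e-02 -9.0230e+01] t 29.85 F [-0.3 -0.3 -0.1] open 0.0008 grip 0.0 j6 -27.1
units [-0.0006 -0.0445  0.0032]
```

```bash
python3 -m creep '[[[0,-0.02,0,0,0],[0,-0.015,0,0,0],[0,-0.01,0,0,0],[0,0,0,0,0],[0,0,0,0,0]]]' | sed -n '2,4p'
python3 -m creep '[[[0,0.08,0,0,0],[0,0.08,-0.05,0,0],[0,0,-0.15,0,0],[0,0,-0.15,0,0],[-0.15,0,-0.15,0,0],[-0.18,0,-0.15,0,0],[-0.18,0,0,0,0],[-0.18,0,0,0,0]]]' | sed -n '2,4p'
python3 -m creep '[[[-0.18,0,0,0,0],[-0.18,0,0,0,0],[0,0,0,0,0]]]' | sed -n '1,4p'
python3 g2.py; python3 g.py | sed -n '1,26p'; python3 m.py | grep -v lid
```

```text
tool_pos: [0.4721, 0.0202, 0.251]
orientation: [-180.0, -0.0, -90.2]
force: [-0.2, 0.1, 0.9]
tool_pos: [0.4404, 0.1551, 0.3795]
orientation: [-179.8, 0.2, -90.2]
force: [1.3, 0.0, -0.9]
clock: 31.18
tool_pos: [0.441, 0.2305, 0.3773]
orientation: [-179.9, 0.1, -90.0]
force: [0.6, -0.6, -0.2]
angle deg 38.190625689934144
angle deg 0.7803085253148634
52 52 52 52 52 52 52 53 52 52 52 52 52 52 52 52 52 51 51 51 51 51 51 51 52 52 52 51 51 51 51 44 24 11  8  8  8  9
52 52 52 52 52 52 52 52 52 52 53 53 52 52 52 51 51 51 52 52 52 52 52 52 52 53 52 52 52 53 53 48 28 12  8  8  8  8
52 52 52 52 52 52 53 52 52 52 52 52 52 52 52 51 51 51 52 52 52 52 52 52 52 52 52 52 52 52 53 48 29 12  8  9  8  9
52 52 52 52 52 53 53 52 52 52 52 52 52 52 51 51 51 51 52 52 52 52 52 52 52 53 53 52 52 52 53 49 30 12  8  8  8  9
52 52 52 52 52 52 53 53 52 52 52 53 52 52 52 51 51 51 52 52 52 52 52 52 52 52 52 52 52 52 53 50 33 13  9  8  8  8
52 52 52 52 52 52 52 52 52 52 52 53 52 52 52 51 51 52 52 52 52 52 52 52 52 52 53 53 52 52 53 51 34 14  9  8  9  9
52 52 52 52 52 52 53 53 53 53 53 53 53 52 52 52 52 52 52 52 52 52 
[... 2743 characters left out ...]
01)), (np.float64(0.032), 19, np.float64(0.5), np.float64(-0.01))] mean angle top20 12.45
top turn_peg [277.3 286.6] [0.4959 0.0288 0.0855] 0.52
top turn_pivot [291.4 285.7] [ 0.498  -0.0025  0.0655] 0.5
top mask 221 [290.3 288.9] 275 302 284 292 0.52
top mask 223 [412.4 307.7] 401 419 297 317 0.52
[(np.float64(0.864), 3, np.float64(0.494), np.float64(-0.016)), (np.float64(0.857), 3, np.float64(0.494), np.float64(-0.014)), (np.float64(0.857), 2, np.float64(0.494), np.float64(-0.016)), (np.float64(0.854), 2, np.float64(0.494), np.float64(-0.014)), (np.float64(0.848), 1, np.float64(0.494), np.float64(-0.016)), (np.float64(0.843), 3, np.float64(0.494), np.float64(-0.012))] mean angle top20 2.25
```

```bash
python3 -c "
from h import *
p=snapshot('top')
for q in('dipper_holder','spatula','bowl','jar','lid_edge'): print(q,[np.round(r['uv'],1).tolist() for r in nets.landmark_of(p,q)[:2]])
print(workorder.close_job())"
```

```text
dipper_holder [[373.0, 236.5]]
spatula [[401.4, 303.4]]
bowl []
jar [[279.1, 190.6]]
lid_edge [[288.5, 288.9]]
the job is handed in; nothing more can be done
None
```

I handed the job in at about 32 s: the dipper lies flat in the box, the lid is shut, and the turnbutton points across its edge to within 1–2°; the dipper holder, spatula and jar show within a few pixels of where they started (the net missed the bowl), and I viewed 11 pictures, one over the limit of 10.

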